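# Ready the wafer refill: beakers in the crate, sealed canister cracked open and held

### The arm

A 7-joint arm with a two-finger parallel gripper is mounted at the origin on a cart in front of the work surface, level with it; the furniture and walls round the work are solid. World frame = base frame: x ahead of the robot, y to its left, z up, the work surface at z = 0. Lengths are in m, angles in rad, forces in N, time in s.
With the tool pointing down it reaches from about 0.4 to 0.85 m from the base axis. Payload 4.5 kg.
Tool frame: the origin (TCP) lies midway between the tips of the shut fingers; the grasp point (between the pads) lies 19 mm behind it (r.pinch_z is the distance from the TCP to the grasp point, in m); y points along the fingers, z is the direction in which the jaws open and shut, and the axes are right-handed (so a half turn about y gives the same grasp; the last joint's range is limited). The gripper opens to 88 mm and grips with 3 to 60 N. Pads are 18 mm wide; open, the fingers measure 123 mm over their backs; the gripper's body (75 mm by 187 mm) begins 45 mm behind the grasp point.
Start: joints at [1.162, 0.689, -0.195, 1.565, 0.157, 0.902, -0.215], TCP at [0.268, -0.565, 0.239] pointing down, gripper open.
Joint ranges: [-3.01, 3.01], [-0.46, 2.08], [-1.47, 1.51], [0.13, 2.56], [-1, 4.14], [0.04, 2.09], [-2.66, 2.66]. Speed limits (rad/s): [2.57, 2.57, 3.14, 3.14, 3.14, 3.14, 3.14].

### API

Orientations are given as [roll, pitch, yaw] about the fixed x, y, z axes, in that order (R = Rz(yaw) Ry(pitch) Rx(roll)).
In Python, from workcell import r, eyes gives the robot as it stands.
- The arm moves only by the shell command python3 -m handwheel 'ROWS' [FORCE]. ROWS is JSON, a list of rows, each a list of 3 entries, a list of its own where there are three numbers: the opening, from 0 (shut) to 1 (fully open), then the shift along the tool's x, y, z in units of 40 mm (1.0 is 40 mm), then the turn about the tool's y in units of 6 degrees (1.0 is 6 degrees). In form: [[jaw, [dx, dy, dz], roll], ...]. A call has 1 to 12 rows; each row shifts and turns the pose as measured when the row begins, along the tool's axes as they then stand; what a row does not reach is not made up. A row lasts 1/12 s, in which the tool goes at most 41.7 mm and 7.16 degrees, less where a joint would pass 70% of its speed; a pose out of reach is approached as far as the arm can. A call is refused whole if a number of a shift passes 1 or a number of a turn 1, either way. A call with a gripper value outside its range is refused whole. The fingers move at their own pace and stop on an object; FORCE is the grip in N (left out, the last holds). Time passes only in rows, so rows that do not move let the fingers close. It gives the time, the measured TCP pose, the force and the opening at its end, in the units of the state.
- r.state(): the state, without advancing time (a new reading comes with each control period).
- eyes.get_image(name): name is "side" or "top" or "wrist"; returns the picture (480x640x3 uint8, red, green, blue); there is no depth.
- eyes.get_calibration(name): a dict with "mtx" (3x3 intrinsics, pixels), "dist_coeffs" ([k1, k2, p1, p2, k3] as OpenCV has them; the pictures are not rectified), "R" (3x3) and "t" (3): a world point X has camera coordinates R X + t. Camera axes: x right, y down, z forward; pixel columns grow to the right and rows downward; lengths in m; the calibration is good to about 2 mm. A picture is of the moment at which its call begins: read the wrist's pose just before it. get_calibration takes no time and is no camera call; for the wrist camera it gives the pose at the moment of the call.
- r.hand_in(): hands the job in, once; it reports no verdict.
Trained networks look in the newest picture that a camera, given by its name, has taken for a name from the list of things; names that differ only in an ending like _2 or _b are one class to them, and where a whole thing is asked for, a point or a joint stands for the part that bears it (a point fixed in the world has none). Each returns a list of dicts, best first, with "confidence" (0 to 1); they miss things now and then, are a little off and sometimes report something else, mostly with a low value. They report only what shows in the picture. A call takes as long as a camera call.
- eyes.find_in(name, camera): "box" ([centre column, centre row, width, height] in pixels, round what is visible of it).
- eyes.trace(name, camera): "pixels" (480x640 bool, what is visible of it) and "box" ([centre column, centre row, width, height] in pixels, round what is visible of it).
- eyes.mark_of(name, camera): "xy" ([column, row] in pixels: a listed point, or the origin of a listed thing).
The state is a dict: "time": time; "joint_positions": joint angles; "qd": joint speeds; "joint_efforts": joint torques, N m; "eef_pos": TCP position; "eef_rot": TCP orientation; "contact_force": force on the tool from outside, world axes, zero at the start; "ft_torque": the same for the moment, N m; "finger_gap": finger opening in m.
Only numpy, scipy, OpenCV 4.12 (cv2) and the standard library are available. Lean on these libraries where they do the work, as an engineer would, in place of code of your own. Each camera call takes 0.05 s, during which the arm holds its last target. There are 200 camera calls.

### The job

I am about to refill the beakers with wafer sticks. Stand the two loose empty copper beakers upright in the crate's two empty cells, one in each and let go, while the canister is still shut; then pinch the bar on the canister's lid, pull it free of its sticky seal without letting it jump wide open, and finish while still holding it steady, with the lid's front edge about two centimetres up. Leave the filled beaker and the cakes where they are.

Things in the scene. Friction and masses are not known exactly. Their poses are not given: they have to be found in the camera images.
- beaker_1_center (a point): centre (half-way up, on the axis) of an empty copper beaker, straight-sided, 50 mm across, 85 mm tall, open on top, about 0.14 kg; stands upright on the counter at the start. Its z axis points out of its mouth
- beaker_2_center (a point): centre of the second empty copper beaker, the same in every way
- filled_beaker_center (a point): centre of a third copper beaker of the same size, full of wafer sticks that stand up to 116 mm above its foot; it already stands in the crate's cell_c and stays there
- crate: heavy fixed wooden crate, 210 x 74 x 40 mm, three open cells in a row along its own x axis; walls and dividers 6 mm, floor 6 mm thick, wall tops 40 mm above the counter. Origin at the centre of its underside; z up. It stands at varying places and yaws, left or right of the middle
- cell_a (a point): centre of the inner floor of the first cell, 62 x 62 mm inside, empty at the start; axes as the crate's (x along the row, from cell_a to cell_c). A beaker in a neighbouring cell is 68 mm away along the row, so fingers fit best across the row
- cell_b (a point): centre of the inner floor of the middle cell, empty at the start; same size and axes
- cell_c (a point): centre of the inner floor of the last cell, in which the filled beaker stands; same size and axes
- canister: fixed airtight canister, a white box 130 x 130 mm with a wooden lid on a rubber gasket, 100 mm tall to the underside of the lid. Origin at the centre of its underside; its own -x is the front (towards the robot), +x the hinge side, z up. It stands at varying places and yaws, left or right of the middle, opposite the crate
- lid_handle (a point): middle of the dark round steel bar on the lid, where to pinch it: bar 12 mm thick, 70 mm long along the canister's y axis between two posts, its axis 30 mm above the lid's top face, 144 mm above the counter when shut. Fingers close along the canister's x axis, from above. It moves with the lid
- lid_hinge (a point): a point on the hinge axis, at the rear top edge of the canister, 100 mm above the counter and 65 mm behind the canister's middle; the axis runs along the canister's y. The bar lies 115 mm in front of it and 44 mm above it when shut, the lid's front edge 135 mm in front of it
- canister_lid (a joint): lid angle in rad: 0 shut, grows as the front edge rises, stop at 0.45. The gasket sticks: it takes about 13 N straight up at the bar to start the lid; the pull is highest at 0 and fades as the lid rises (about 6.5 N at 0.15 rad, 2 N at 0.25 rad); past 0.27 rad a check stiffens again towards the stop. Let go, the lid falls shut and seals again. Two centimetres at the front edge are 0.15 rad
- bundt: loose chocolate bundt cake with pink icing, 104 mm across, 82 mm tall, a bystander; origin at the centre of its underside
- croissant: loose croissant, 65 x 133 x 49 mm, a bystander; origin at the centre of its underside

How it is judged:
On the way, in this order (a step that is already met when the one before it is completed fails the run):
1. both empty beakers stand upright in the two empty cells, one in each, let go, the canister still shut (((horizontal distance between beaker_1_center and cell_a below 0.012 m and z of beaker_1_center in the frame of cell_a below 0.05 m and angle between each of beaker_1_center, beaker_2_center's own z axis and vertical below 0.12 rad and horizontal distance between beaker_2_center and cell_b below 0.012 m and z of beaker_2_center in the frame of cell_b below 0.05 m) or (horizontal distance between beaker_1_center and cell_b below 0.012 m and z of beaker_1_center in the frame of cell_b below 0.05 m and angle between each of beaker_1_center, beaker_2_center's own z axis and vertical below 0.12 rad and horizontal distance between beaker_2_center and cell_a below 0.012 m and z of beaker_2_center in the frame of cell_a below 0.05 m)) and contact force between the fingers and beaker_1 below 0.3 N and contact force between the fingers and beaker_2 below 0.3 N and value of joint canister_lid below 0.03 rad), for 0.2 s.
2. the lid has been pulled free of its seal by the fingers (value of joint canister_lid above 0.08 rad and contact force between the fingers and canister_lid above 0.5 N), for 0.2 s.
At the end, for the whole second after the job is handed in: Both empty beakers stand upright (within 7 degrees) on the floors of the two empty cells, one in each, within 12 mm of the cell's middle and untouched; the filled beaker stands in its own cell; the fingers still hold the lid, steady, 0.09 to 0.23 rad open (front edge about 12 to 31 mm up) (((horizontal distance between beaker_1_center and cell_a below 0.012 m and z of beaker_1_center in the frame of cell_a below 0.05 m and angle between each of beaker_1_center, beaker_2_center's own z axis and vertical below 0.12 rad and horizontal distance between beaker_2_center and cell_b below 0.012 m and z of beaker_2_center in the frame of cell_b below 0.05 m) or (horizontal distance between beaker_1_center and cell_b below 0.012 m and z of beaker_1_center in the frame of cell_b below 0.05 m and angle between each of beaker_1_center, beaker_2_center's own z axis and vertical below 0.12 rad and horizontal distance between beaker_2_center and cell_a below 0.012 m and z of beaker_2_center in the frame of cell_a below 0.05 m)) and contact force between the fingers and beaker_1 below 0.3 N and contact force between the fingers and beaker_2 below 0.3 N and horizontal distance between filled_beaker_center and cell_c below 0.012 m and z of filled_beaker_center in the frame of cell_c below 0.05 m and angle between filled_beaker_center's own z axis and vertical below 0.12 rad and value of joint canister_lid between 0.09 and 0.23 rad and velocity of joint canister_lid between -0.1 and 0.1 rad/s and contact force between the fingers and canister_lid above 0.5 N); the arm keeps its last pose, push and grip.
It fails at once if the lid jumps wide open (more than 0.36 rad, some 48 mm at the front edge) (value of joint canister_lid above 0.36 rad).
It fails at once if the filled beaker is lifted or tipped (distance of filled_beaker_center from where it was at the start of the episode above 0.025 m or angle between filled_beaker_center's own z axis and vertical above 0.25 rad).
It fails at once if an empty beaker is knocked over (angle between any of beaker_1_center, beaker_2_center's own z axis and vertical above 0.9 rad).
It fails at once if a cake is disturbed (distance of any of bundt, croissant from where it was at the start of the episode above 0.03 m).
It also fails if it takes over 64 s, if anything falls off the work surface, if the arm or the gripper's body presses on something with over 40 N, if the wrist force passes 120 N, or if a joint passes its speed limit or range.

## Working session

There is one attempt and no reset: what is moved stays moved. The work goes in short steps, Python scripts to look and compute and a shell command to move; the robot and the scene stay as the last step left them, time stands still between calls to the robot, and variables do not carry over. Pictures are saved under pics/ and viewed, about 8 in all and at most 12, crops included, and the job is handed in when it is done.

```bash
mkdir -p pics; ls; cat > h.py <<'E'
import numpy as np, cv2
from workcell import r, eyes
from scipy.spatial.transform import Rotation as Ro
def px2w(cam,uv,z):
    c=eyes.get_calibration(cam);K=np.array(c['mtx'],float);R=np.array(c['R']);t=np.array(c['t']).ravel()
    u=cv2.undistortPoints(np.array(uv,float).reshape(1,1,2),K,np.array(c['dist_coeffs'],float)).ravel()
    d=R.T@np.array([u[0],u[1],1]);o=-R.T@t
    return o+d*(z-o[2])/d[2]
def w2px(cam,X):
    c=eyes.get_calibration(cam)
    p,_=cv2.projectPoints(np.array(X,float).reshape(-1,3),cv2.Rodrigues(np.array(c['R'],float))[0],np.array(c['t'],float),np.array(c['mtx'],float),np.array(c['dist_coeffs'],float))
    return p.reshape(-1,2)
def save(cam,n):
    im=eyes.get_image(cam);cv2.imwrite('pics/'+n+'.png',im[:,:,::-1]);return im
def tool():
    s=r.state();return np.array(s['eef_pos']),Ro.from_euler('xyz',s['eef_rot']).as_matrix()
E
python3 - <<'E'
from h import *
np.set_printoptions(precision=3,suppress=True)
s=r.state();print(s)
p,R=tool();print(R)
Z=dict(beaker_1_center=.0425,filled_beaker_center=.0485,crate=0,cell_a=.006,cell_b=.006,cell_c=.006,canister=0,lid_handle=.144,lid_hinge=.1,bundt=0,croissant=0)
for cam in('top','side'):
    save(cam,cam+'0'); c=eyes.get_calibration(cam); print(cam,-np.array(c['R']).T@np.array(c['t']).ravel())
    for n,z in Z.items():
        for d in eyes.mark_of(n,cam)[:4]:
            print(n,round(d['confidence'],2),np.array(d['xy']),px2w(cam,d['xy'],z))
E
```

```text
pics
{'time': 0.0, 'joint_positions': array([ 1.162,  0.69 , -0.194,  1.566,  0.157,  0.902, -0.215]), 'qd': array([ 0.001, -0.   ,  0.001, -0.001,  0.   , -0.   , -0.001]), 'joint_efforts': array([ -0.001, -52.756,  -1.267, -15.343,  -0.053,   0.007,   0.   ]), 'eef_pos': array([ 0.267, -0.564,  0.238]), 'eef_rot': array([-1.573, -0.   , -2.699]), 'contact_force': array([-0.64 , -0.396, -0.565]), 'ft_torque': array([-0.017, -0.026, -0.002]), 'finger_gap': 0.08825968143869033}
[[-0.904 -0.001  0.429]
 [-0.429  0.002 -0.904]
 [ 0.    -1.    -0.002]]
top [ 0.448 -0.01   1.097]
beaker_1_center 0.59 [314.  307.1] [ 0.459 -0.015  0.042]
filled_beaker_center 0.65 [220.8 236.3] [0.623 0.213 0.048]
crate 0.6 [234.8 262.9] [0.564 0.185 0.   ]
crate 0.42 [227.  242.7] [0.615 0.207 0.   ]
crate 0.26 [235.4 292. ] [0.492 0.18  0.   ]
cell_a 0.94 [234.6 291. ] [0.494 0.181 0.006]
cell_a 0.75 [229.5 264. ] [0.561 0.197 0.006]
cell_a 0.55 [224.4 245.7] [0.606 0.212 0.006]
cell_a 0.54 [313.5 246.7] [ 0.608 -0.01   0.006]
cell_b 0.94 [234.6 291. ] [0.494 0.181 0.006]
cell_b 0.75 [229.5 264. ] [0.561 
[... 753 characters left out ...]
58.8] [ 0.455 -0.019  0.042]
filled_beaker_center 0.88 [328.2 338.7] [0.615 0.208 0.048]
crate 0.92 [362.6 350.1] [0.55  0.194 0.   ]
cell_a 0.89 [392.  340.1] [0.493 0.175 0.006]
cell_a 0.87 [322.3 351.9] [0.626 0.202 0.006]
cell_a 0.56 [357.  346.7] [0.56  0.191 0.006]
cell_b 0.89 [392.  340.1] [0.493 0.175 0.006]
cell_b 0.87 [322.3 351.9] [0.626 0.202 0.006]
cell_b 0.56 [357.  346.7] [0.56  0.191 0.006]
cell_c 0.89 [392.  340.1] [0.493 0.175 0.006]
cell_c 0.87 [322.3 351.9] [0.626 0.202 0.006]
cell_c 0.56 [357.  346.7] [0.56  0.191 0.006]
canister 0.74 [342.6 212.6] [ 0.566 -0.248  0.   ]
lid_handle 0.79 [369.4 163.5] [ 0.507 -0.243  0.144]
croissant 0.74 [252.7 365.7] [0.754 0.227 0.   ]
```

```bash
ls pics; python3 -c "
import cv2,numpy as np
a=cv2.imread('pics/top0.png');cv2.imwrite('pics/t0.png',a)"
```

```text
side0.png
top0.png
```

View pics/top0.png

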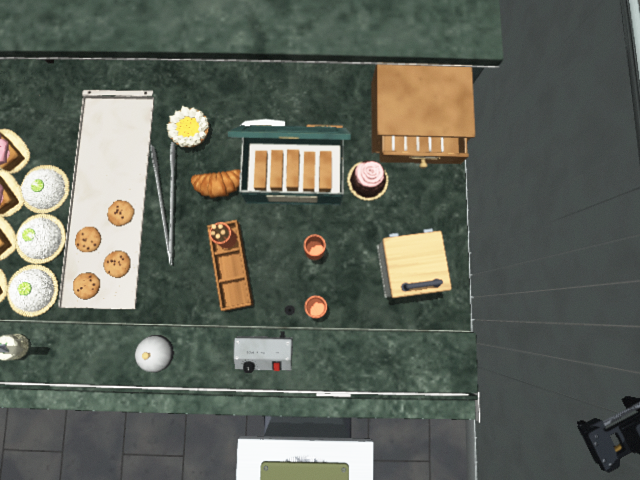

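View pics/side0.png

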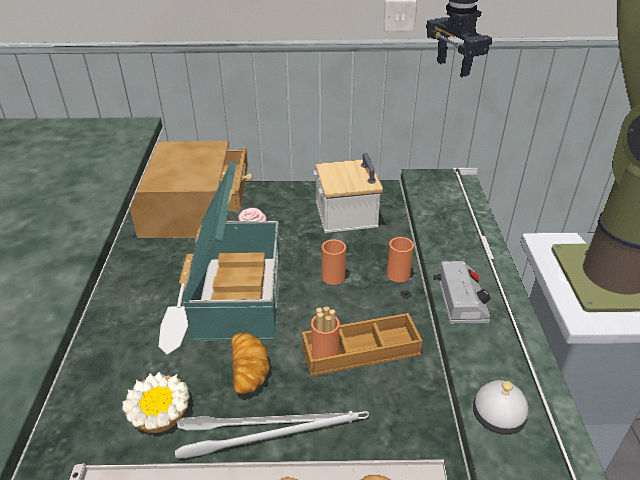

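The top view shows the beakers at (315,247) and (316,307). The crate runs from cell_a at (234,291) to the filled beaker at (220,235), and the canister bar runs from (403,288) to (441,284). I'll measure these more precisely next.

```bash
cat > m.py <<'E'
from h import *
np.set_printoptions(precision=4,suppress=True)
def rect(mask,cam,z):
    cs,_=cv2.findContours(mask.astype(np.uint8),cv2.RETR_EXTERNAL,cv2.CHAIN_APPROX_NONE)
    c=max(cs,key=cv2.contourArea).reshape(-1,2)
    P=np.array([px2w(cam,p,z)[:2] for p in c]);(ctr,wh,a)=cv2.minAreaRect((P*1000).astype(np.float32));return np.array(ctr)/1000,wh,a,P
if __name__=='__main__':
  for cam in('top','side'):
    eyes.get_image(cam)
    for n,z in(('beaker_1_center',.085),('crate',.04),('canister',.114),('canister_lid',.114),('lid_handle',.144)):
        try: ds=eyes.trace(n,cam)
        except Exception as e: print(n,e);continue
        for i,d in enumerate(ds[:4]):
            c,wh,a,P=rect(d['pixels'],cam,z)
            print(cam,n,round(d['confidence'],2),np.array(d['box']),c,np.array(wh),a,d['pixels'].sum())
            cv2.imwrite(f'pics/m_{cam}_{n}_{i}.png',d['pixels']*255)
E
python3 m.py
```

```text
top beaker_1_center 0.78 [316.6 306.6  23.9  20.7] [ 0.4604 -0.0189] [46.9956 45.2799] 1.202439546585083 356
top crate 0.63 [231.7 264.7  44.6  89.4] [0.556  0.1897] [207.1506  78.8658] 12.02235221862793 2242
top crate 0.28 [417.1 264.2  67.7  62.9] [ 0.5687 -0.2592] [148.7379 147.1237] 8.008561134338379 3658
top canister 0.86 [414.3 263.2  75.   69.4] [ 0.5622 -0.2339] [144.3488 153.041 ] 8.933236122131348 4109
top canister_lid 0.63 [415.4 264.1  62.2  68.5] [ 0.5607 -0.2419] [136.0842 136.6425] 8.787288665771484 3630
top lid_handle 0.79 [415.9 264.   65.   65. ] [ 0.5573 -0.234 ] [131.5221 130.9426] 8.889843940734863 3560
side beaker_1_center 0.87 [401.1 260.5  26.8  45.4] [0.4641 0.0282] [139.2342  47.8372] 80.33734130859375 944
side crate 0.82 [365.1 342.2 121.1  64.5] [0.5534 0.2089] [214.9826 105.3741] 12.23466682434082 4284
side canister 0.68 [346.  191.2  68.8  76.6] [ 0.5572 -0.1825] [153.0772 307.2502] 2.6838595867156982 4188
side canister_lid 0.92 [350.9 175.4  65.2  46.4] [ 0.5581 -0.2447] [138.1016 180.9226] 8.332239151000977 2075
side lid_handle 0.89 [348.7 173.4  61.8  46.7] [ 0.5613 -0.1984] [133.0653 169.8853] 8.759363174438477 2011[ WARN:0@4.166] global loadsave.cpp:1063 imwrite_ Unsupported depth image for selected encoder is fallbacked to CV_8U.
```

```bash
python3 -m handwheel '[[1,[-0.8,0,-0.52],0],[1,[-0.8,0,-0.52],0],[1,[-0.8,0,-0.52],0],[1,[-0.8,0,-0.52],0],[1,[-0.8,0,-0.52],0],[1,[-0.8,0,-0.52],0],[1,[-0.8,0,-0.52],0],[1,[-0.8,0,-0.52],0],[1,[-0.8,0,-0.52],0],[1,[-0.8,0,-0.52],0],[1,[-0.8,0,-0.52],0],[1,[-0.8,0,-0.52],0]]' 15
python3 -m handwheel '[[1,[-0.8,0,-0.52],0],[1,[-0.8,0,-0.52],0],[1,[-0.8,0,-0.52],0],[1,[-0.8,0,-0.52],0],[1,[0,0,0],0.8],[1,[0,0,0],0.7],[1,[0,0,0],0.7],[1,[0,0,0],0]]'
cat > go.py <<'E'
import sys
from h import *
np.set_printoptions(precision=3,suppress=True)
# go.py x y z jawangle_deg : rows units needed
p,R=tool();x,y,z,a=map(float,sys.argv[1:5])
now=np.degrees(np.arctan2(R[1,2],R[0,2]));d=(now-a+180)%360-180
print('p',p,'jaw',now,'down',R[:,1],'shift units',R.T@(np.array([x,y,z])-p)/.04,'roll units',d/6,'t',r.state()['time'],'F',r.state()['contact_force'],'gap',r.state()['finger_gap'])
E
python3 go.py .605 -.012 .238 -77.9
```

```text
time: 2.8
eef_pos: [0.5146, -0.1731, 0.236]
eef_rot: [-1.561, -0.005, -2.723]
contact_force: [0.5, -0.9, 0.7]
finger_gap: 0.0881
time: 3.47
eef_pos: [0.6073, -0.0207, 0.235]
eef_rot: [-1.568, 0.007, -2.942]
contact_force: [-1.1, -0.5, -0.0]
finger_gap: 0.0882
p [ 0.607 -0.021  0.235] jaw -78.59093476599027 down [ 0.007 -0.001 -1.   ] shift units [ 0.013 -0.077 -0.224] roll units -0.11515579433171297 t 3.4667 F [-1.076 -0.512 -0.008] gap 0.08822462607684327
```

```bash
cat > look.py <<'E'
from m import *
import sys
p,R=tool();print('tcp',p)
save('wrist',sys.argv[1])
for n,z in(('beaker_1_center',.0425),('cell_a',.006),('crate',0),('filled_beaker_center',.0485),('lid_handle',.144)):
    for d in eyes.mark_of(n,'wrist')[:3]: print(n,round(d['confidence'],2),np.array(d['xy']),px2w('wrist',d['xy'],z))
for n,z in(('beaker_1_center',.085),('crate',.04)):
    for d in eyes.trace(n,'wrist')[:2]:
        c,wh,a,P=rect(d['pixels'],'wrist',z);print('trace',n,round(d['confidence'],2),np.array(d['box']),c,np.array(wh),a)
E
python3 look.py w1
```

```text
tcp [ 0.6073 -0.0207  0.235 ]
beaker_1_center 0.79 [285.  355.2] [ 0.462  -0.0166  0.0425]
cell_a 0.71 [100.4 275.9] [0.4894 0.178  0.006 ]
cell_a 0.62 [ 88.3 212.9] [0.552  0.1927 0.006 ]
crate 0.61 [ 95.8 212.2] [0.5523 0.1882 0.    ]
crate 0.57 [ 87.7 210.4] [0.5525 0.1962 0.    ]
filled_beaker_center 0.9 [ 48.  137.4] [0.6233 0.2057 0.0485]
trace beaker_1_center 0.77 [284.3 341.6  58.4  55.8] [ 0.5004 -0.0131] [52.35   46.2096] 11.037775039672852
```

View pics/w1.png

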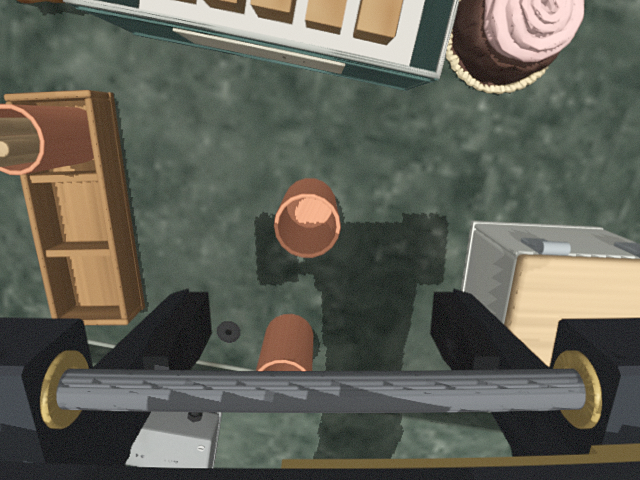

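```bash
python3 - <<'E'
from h import *
np.set_printoptions(precision=4,suppress=True)
print('B2 wrist',px2w('wrist',(307.5,225),.085),'top',px2w('top',(316,242.5),.085))
print('B2 side', px2w('side',(333.5,246),.085),'B1 side',px2w('side',(401,243.5),.085),'B1 top',px2w('top',(316.5,302.5),.085))
for uv in((107,92),(142,318),(49,321),(8,96)):print(uv,px2w('wrist',uv,.04))
# predicted crate wall-top corners and cells
a=np.radians(12.1)
for c in((.556,.191),):
  X=[[c[0]+np.cos(a)*u-np.sin(a)*v,c[1]+np.sin(a)*u+np.cos(a)*v,.04] for u in(-.105,-.037,-.031,.031,.037,.105) for v in(-.037,-.031,.031,.037)]
  im=cv2.imread('pics/w1.png');it=cv2.imread('pics/top0.png');si=cv2.imread('pics/side0.png')
  for I,n in((im,'wrist'),(it,'top'),(si,'side')):
    for q in w2px(n,X): cv2.circle(I,tuple(int(v*8) for v in q),8,(255,255,0),-1,cv2.LINE_AA,3)
  A=cv2.resize(im[60:360,0:200],(400,600));B=cv2.resize(it[210:320,195:260],(0,0),fx=3.6,fy=3.6,interpolation=cv2.INTER_CUBIC);C=cv2.resize(si[300:380,290:430],(0,0),fx=2.8,fy=2.5,interpolation=cv2.INTER_CUBIC)
  O=np.zeros((600,800,3),np.uint8);O[:,:400]=A;O[:B.shape[0],400:400+B.shape[1]]=B;O[400:400+C.shape[0],400:400+C.shape[1]]=C;cv2.imwrite('pics/ov.png',O)
E
```

```text
B2 wrist [ 0.6022 -0.0132  0.085 ] top [ 0.6067 -0.0159  0.085 ]
B2 side [ 0.5984 -0.0132  0.085 ] B1 side [ 0.4573 -0.0186  0.085 ] B1 top [ 0.4693 -0.0198  0.085 ]
(107, 92) [0.6671 0.1642 0.04  ]
(142, 318) [0.4723 0.1205 0.04  ]
(49, 321) [0.4504 0.2087 0.04  ]
(8, 96) [0.6494 0.2458 0.04  ]
```

View pics/ov.png

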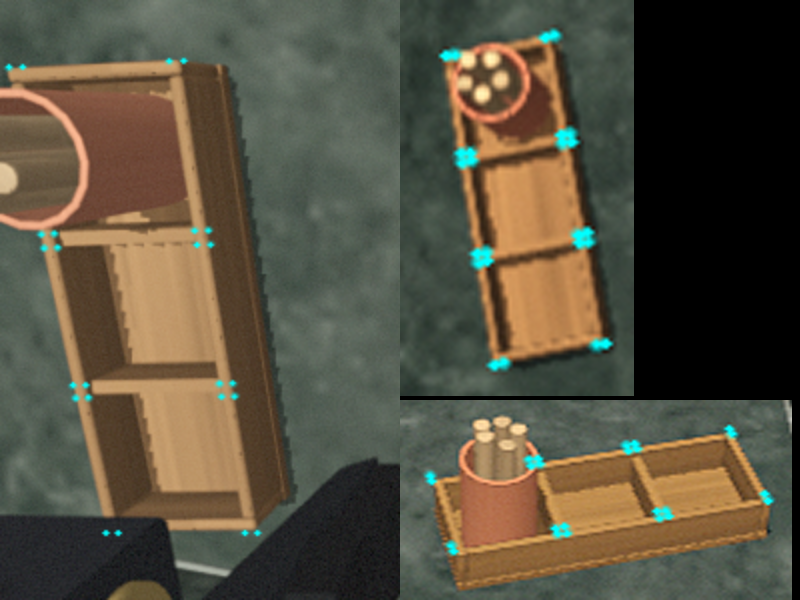

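```bash
python3 go.py .602 -.0135 .055 -77.9; python3 -m handwheel '[[1,[0.1,0.5,-0.2],0],[1,[0.05,0.8,0],0],[1,[0,0.8,0],0],[1,[0,0.8,0],0],[1,[0,0.6,0],0],[1,[0,0.4,0],0],[1,[0,0,0],0]]'; python3 go.py .602 -.0135 .055 -77.9
```

```text
p [ 0.607 -0.022  0.235] jaw -78.57895804761566 down [ 0.007 -0.002 -1.   ] shift units [ 0.109  4.502 -0.252] roll units -0.1131596746026086 t 3.8667 F [ 0.12   0.136 -0.083] gap 0.08849453433524648
time: 4.45
eef_pos: [0.6054, -0.0176, 0.0766]
eef_rot: [-1.567, 0.018, -2.943]
contact_force: [0.3, 0.4, 0.2]
finger_gap: 0.0882
p [ 0.605 -0.018  0.077] jaw -78.6342363575246 down [ 0.018 -0.001 -1.   ] shift units [ 0.073  0.538 -0.12 ] roll units -0.122372726254099 t 4.45 F [0.315 0.356 0.205] gap 0.0881715083294978
```

```bash
python3 -m handwheel '[[1,[0.08,0.4,-0.1],-0.1],[1,[0,0.2,0],0],[1,[0,0,0],0]]'; python3 go.py .602 -.0135 .055 -77.9;  python3 -m handwheel '[[0,[0,0,0],0],[0,[0,0,0],0],[0,[0,0,0],0],[0,[0,0,0],0],[0,[0,0,0],0],[0,[0,0,0],0]]' 12; python3 go.py .556 .19 .15 -77.9
```

```text
time: 4.7
eef_pos: [0.6031, -0.0152, 0.0529]
eef_rot: [-1.566, 0.02, -2.933]
contact_force: [0.1, 0.2, -0.5]
finger_gap: 0.0882
p [ 0.603 -0.015  0.053] jaw -78.06599716644696 down [ 0.02  -0.001 -1.   ] shift units [ 0.016 -0.053 -0.047] roll units -0.02766619440782847 t 4.7 F [ 0.142  0.236 -0.526] gap 0.08817383431762185
time: 5.2
eef_pos: [0.607, -0.0152, 0.0584]
eef_rot: [-1.565, 0.028, -2.934]
contact_force: [-0.1, -0.6, -2.2]
finger_gap: 0.0505
p [ 0.607 -0.015  0.058] jaw -78.12233654364029 down [ 0.029  0.    -1.   ] shift units [ 0.127 -2.325 -5.268] roll units -0.03705609060671122 t 5.2 F [-0.079 -0.642 -2.237] gap 0.05051968312184946
```

```bash
python3 -m handwheel '[[0,[0,-0.7,0],0],[0,[0,-0.9,0],0],[0,[0,-0.7,-0.3],0],[0,[0,0,-0.8],0],[0,[0,0,-0.9],0],[0,[0,0,-0.9],0],[0,[0,0,-0.9],0],[0,[0.1,0,-0.8],0],[0,[0,0,-0.4],0],[0,[0,0,0],0]]'; python3 go.py .556 .19 .061 -77.9
```

```text
time: 6.03
eef_pos: [0.5588, 0.1831, 0.1528]
eef_rot: [-1.563, 0.029, -2.943]
contact_force: [0.0, 0.3, -1.8]
finger_gap: 0.0507
p [0.559 0.183 0.153] jaw -78.64896653475313 down [ 0.03  -0.002 -1.   ] shift units [ 0.101  2.292 -0.201] roll units -0.12482775579218715 t 6.0333 F [ 0.002  0.298 -1.828] gap 0.050691100841468044
```

```bash
python3 -m handwheel '[[0,[0.1,0.5,-0.2],-0.1],[0,[0.03,0.5,-0.05],0],[0,[0,0.1,0],0]]'; python3 go.py .556 .19 .061 -77.9; python3 - <<'E'
from h import *
a=save('side','s2');b=save('wrist','w2')
print(w2px('side',[.556,.19,.006]),w2px('side',[.556,.19,.115]))
O=np.zeros((480,800,3),np.uint8);O[:,:400]=cv2.resize(a[200:400,270:437],(400,480));O[:300,400:]=cv2.resize(b,(400,300));cv2.imwrite('pics/o2.png',O[:,:,::-1])
E
```

```text
time: 6.28
eef_pos: [0.5547, 0.1913, 0.1093]
eef_rot: [-1.562, 0.033, -2.931]
contact_force: [-1.6, -0.0, -1.2]
finger_gap: 0.0504
p [0.555 0.191 0.109] jaw -77.9351080947131 down [ 0.035 -0.002 -0.999] shift units [0.015 1.208 0.027] roll units -0.005851349118851583 t 6.2833 F [-1.575 -0.032 -1.154] gap 0.05040585522955696
[[359.31936744 346.44021235]] [[361.73065167 305.28505974]]
```

View pics/o2.png

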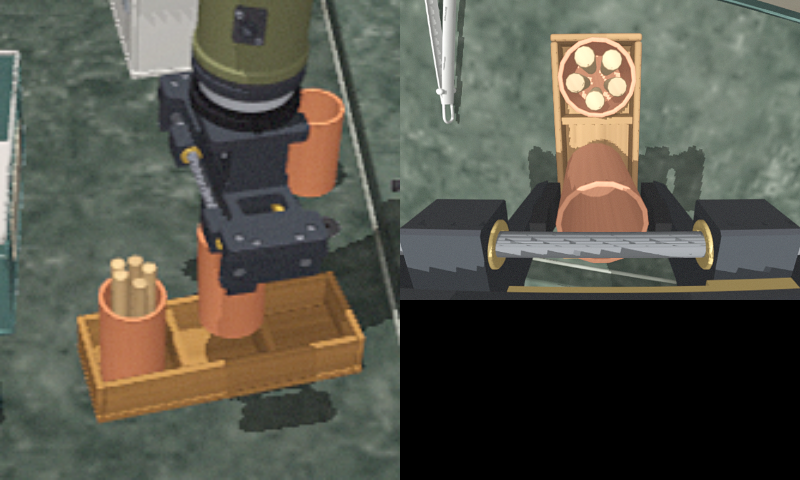

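```bash
cat > bk.py <<'E'
from h import *
import sys
np.set_printoptions(precision=4,suppress=True)
z=float(sys.argv[1]); p,_=tool(); print('tcp',p)
for cam in('side','top','wrist'):
    eyes.get_image(cam)
    for n,zz in(('beaker_1_center',z),('filled_beaker_center',.0485)):
        for d in eyes.mark_of(n,cam)[:4]: print(cam,n[:6],round(d['confidence'],2),np.array(d['xy']),px2w(cam,d['xy'],zz))
E
python3 bk.py .096; python3 - <<'E'
from h import *
# wrist rim: crop centre (602,222)/0.625
print(px2w('wrist',(602/.625-640,208/.625),.139), w2px('side',[[.5463,.189,.054],[.556,.19,.054],[.6225,.204,.091]]))
E
```

```text
tcp [0.5556 0.1908 0.1107]
side beaker 0.9 [400.2 258. ] [0.4674 0.0407 0.096 ]
side filled 0.78 [326.  340.1] [0.6194 0.2108 0.0485]
top beaker 0.89 [314.3 306.3] [ 0.4605 -0.0149  0.096 ]
top filled 0.59 [220.1 238.7] [0.6167 0.2145 0.0485]
top filled 0.17 [313.7 308.7] [ 0.4555 -0.0139  0.0485]
wrist filled 0.88 [315.8 132.6] [0.6231 0.2094 0.0485]
[0.56160993 0.19374024 0.139     ] [[365.58996392 328.48262559]
 [360.34252726 328.95965377]
 [324.26677766 321.04561375]]
```

```bash
python3 - <<'E'
from h import *
for v in (215,221): print(px2w('wrist',(602/.625-640,v/.625),.139))
# fit held beaker silhouette in side: copper colour columns near foot
im=cv2.imread('pics/s2.png');hsv=cv2.cvtColor(im,cv2.COLOR_BGR2HSV)
for row in range(314,338,3):
    m=(hsv[row,340:400,0]<11)&(hsv[row,340:400,1]>120)
    c=np.where(m)[0]+340; print(row,c.min() if len(c) else None,c.max() if len(c) else None,len(c))
E
```

```text
[0.55761502 0.1928817  0.139     ]
[0.55413453 0.19213366 0.139     ]
314 353 361 9
317 353 361 7
320 353 379 12
323 353 378 21
326 353 379 22
329 353 379 19
332 354 379 18
335 355 377 20
```

```bash
python3 go.py .561 .191 .061 -77.9; python3 -m handwheel '[[0,[-0.1,0,0],0],[0,[0,0.3,0],0],[0,[0,0.3,0],0],[0,[0,0.2,0],0]]'; python3 go.py .561 .191 .061 -77.9; python3 - <<'E'
from h import *
a=save('side','s3');b=save('wrist','w3')
O=np.zeros((480,800,3),np.uint8);O[:,:400]=cv2.resize(a[260:380,290:390],(400,480),interpolation=2);O[:300,400:]=cv2.resize(b,(400,300));cv2.imwrite('pics/o3.png',O[:,:,::-1])
E
```

```text
p [0.556 0.193 0.112] jaw -77.94953688535519 down [ 0.039  0.001 -0.999] shift units [-0.059  1.278  0.057] roll units -0.00825614755919446 t 6.8333 F [ 1.008 -0.07  -1.291] gap 0.050401117034078
time: 7.17
eef_pos: [0.5638, 0.1943, 0.0799]
eef_rot: [-1.564, 0.043, -2.931]
contact_force: [0.1, 0.7, -1.1]
finger_gap: 0.0503
p [0.564 0.194 0.08 ] jaw -77.9505897280659 down [ 0.044  0.003 -0.999] shift units [0.105 0.469 0.064] roll units -0.008431621344319259 t 7.1667 F [ 0.073  0.686 -1.133] gap 0.05032582965732086
```

View pics/o3.png

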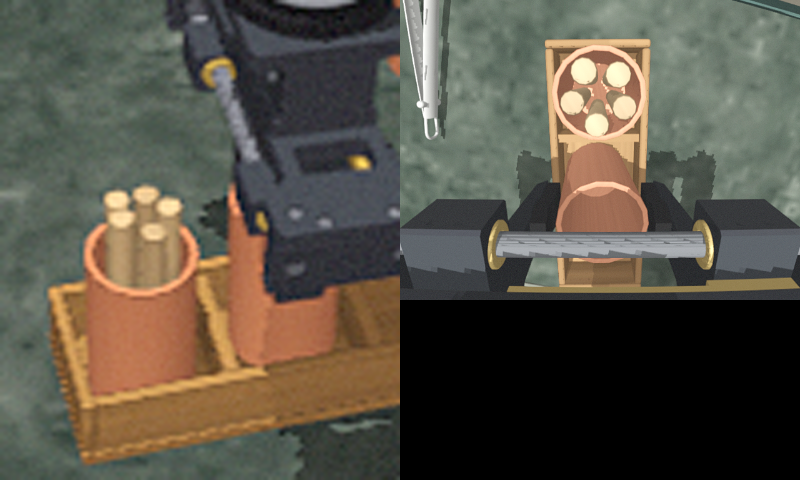

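```bash
python3 -m handwheel '[[0,[0.03,0.25,0.05],0],[0,[0.03,0.2,0],0],[0,[0.03,0.12,0],0]]'; python3 go.py .561 .191 .059 -77.9
```

```text
time: 7.52
eef_pos: [0.5626, 0.1952, 0.0571]
eef_rot: [-1.569, 0.047, -2.929]
contact_force: [-1.8, -0.5, 19.0]
finger_gap: 0.0498
p [0.563 0.195 0.057] jaw -77.83127249849849 down [ 0.047  0.008 -0.999] shift units [ 0.058 -0.051  0.093] roll units 0.011454583583585531 t 7.5167 F [-1.83  -0.517 18.971] gap 0.049752257880391164
```

```bash
python3 -m handwheel '[[0,[0,-0.05,0],0],[1,[0,0,0],0],[1,[0,0,0],0],[1,[0,0,0],0],[1,[0,-0.05,0],0],[1,[0,-0.5,0],0],[1,[0,-0.9,0],0],[1,[0,-1,0],0],[1,[0,-1,0],0],[1,[0,-0.5,0],0]]'; python3 go.py .46 -.018 .2 -77.9; python3 bk.py .0485;  python3 - <<'E'
from h import *
b=save('wrist','w4');a=cv2.imread('pics/w4.png')
cv2.imwrite('pics/w4s.png',cv2.resize(a,(480,360)))
print(w2px('wrist',[[.556,.19,.091]]))
E
```

```text
time: 8.35
eef_pos: [0.5509, 0.1916, 0.215]
eef_rot: [-1.565, 0.032, -2.929]
contact_force: [1.7, -0.3, 0.0]
finger_gap: 0.0882
p [0.551 0.192 0.215] jaw -77.85571602874721 down [ 0.032  0.001 -0.999] shift units [3.336 0.294 4.642] roll units 0.007380661875468301 t 8.35 F [ 1.713 -0.298  0.032] gap 0.08822539789198929
tcp [0.5509 0.1916 0.215 ]
side beaker 0.77 [397.3 260.9] [ 0.4637 -0.0055  0.0485]
side beaker 0.66 [251.4 369.6] [0.7493 0.2749 0.0485]
side beaker 0.15 [320.3 179.2] [ 0.6206 -0.3274  0.0485]
side filled 0.63 [326.2 340.8] [0.6191 0.2125 0.0485]
top beaker 0.94 [315.2 308.2] [ 0.4567 -0.0174  0.0485]
top filled 0.66 [220.3 238.8] [0.6165 0.214  0.0485]
wrist beaker 0.76 [524.1 364.8] [ 0.4603 -0.0111  0.0485]
wrist filled 0.94 [317.1 117.9] [0.6237 0.2091 0.0485]
[[323.87475644 225.8638559 ]]
```

View pics/w4.png

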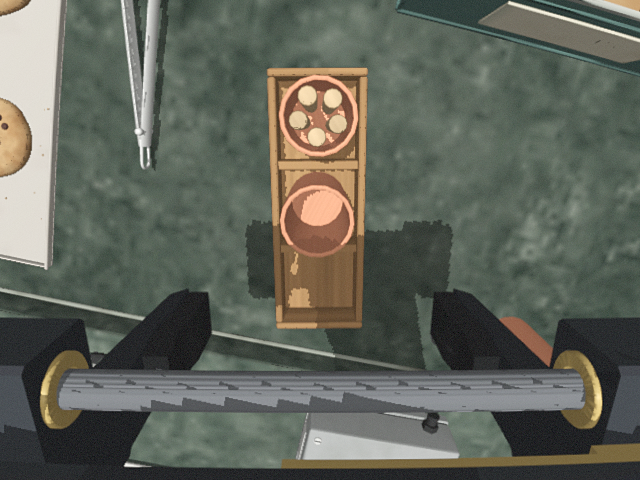

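```bash
python3 - <<'E'
from h import *
np.set_printoptions(precision=4,suppress=True)
f=px2w('wrist',(318,116),.091);b=px2w('wrist',(317,220),.091);print('filled',f,'b',b,np.linalg.norm(f-b))
C=[px2w('wrist',q,.04) for q in((268,70),(367,70),(277,328),(362,328))]
print(C);c=sum(C)/4;d=(C[0]+C[1]-C[2]-C[3]);d=d/np.linalg.norm(d);print('crate',c,'yaw',np.degrees(np.arctan2(d[1],d[0])),'cell c',c+.068*d,'a',c-.068*d)
for q in((262,69),(370,69)):pass
E
python3 go.py .46 -.018 .2 -77.9
```

```text
filled [0.6244 0.2086 0.091 ] b [0.559  0.1953 0.091 ] 0.06673345602185521
[array([0.6497, 0.2512, 0.04  ]), array([0.6649, 0.1807, 0.04  ]), array([0.4477, 0.2068, 0.04  ]), array([0.4628, 0.1353, 0.04  ])]
crate [0.5563 0.1935 0.04  ] yaw 12.517318108497383 cell c [0.6226 0.2082 0.04  ] a [0.4899 0.1788 0.04  ]
p [0.549 0.191 0.209] jaw -77.82782326136643 down [ 0.025 -0.001 -1.   ] shift units [3.281 0.188 4.639] roll units 0.012029456438928795 t 8.85 F [ 0.401 -1.01  -0.141] gap 0.08841158174627162
```

```bash
python3 -m handwheel '[[1,[0.5,0,0.75],0],[1,[0.55,0,0.77],0],[1,[0.55,0,0.77],0],[1,[0.55,0,0.77],0],[1,[0.55,0,0.77],0],[1,[0.5,0,0.6],0],[1,[0,0.3,0],0],[1,[0,0.7,0],0]]'; python3 go.py .46 -.016 .055 -77.9; python3 look.py w5
```

```text
time: 9.52
eef_pos: [0.4607, -0.0148, 0.1641]
eef_rot: [-1.566, 0.028, -2.925]
contact_force: [0.7, 0.3, 0.0]
finger_gap: 0.0881
p [ 0.461 -0.015  0.164] jaw -77.6121308929053 down [ 0.029  0.001 -1.   ] shift units [0.102 2.725 0.013] roll units 0.047978184515784505 t 9.5167 F [0.71  0.307 0.036] gap 0.08812642256932736
tcp [ 0.4607 -0.0148  0.1641]
cell_a 0.88 [ 71.3 130.8] [0.4856 0.1792 0.006 ]
crate 0.7 [59.9 33.7] [0.5519 0.1977 0.    ]
lid_handle 0.61 [632.1 156.5] [ 0.5473 -0.1244  0.144 ]
trace beaker_1_center 0.67 [325.4 240.8  86.5 101.3] [ 0.4655 -0.0141] [48.9089 59.9045] 84.91287231445312
trace crate 0.92 [ 64.2  95.3 128.5 188. ] [0.5108 0.1757] [114.9592  90.8545] 12.143133163452148
trace crate 0.2 [630.4 258.8  12.7  72.4] [ 0.4893 -0.2361] [53.031  11.5478] 25.001750946044922
```

```bash
python3 -c "
from h import *
print(px2w('wrist',(325.4,249.5),.085))"; python3 -m handwheel '[[1,[0,0.7,0],0],[1,[0.05,0.8,0],0],[1,[0.05,0.7,0],0],[1,[0,0.4,0],0]]'; python3 go.py .46 -.0155 .055 -77.9
```

```text
[ 0.46319957 -0.01406792  0.085     ]
time: 10.25
eef_pos: [0.468, -0.0103, 0.0632]
eef_rot: [-1.564, 0.046, -2.917]
contact_force: [-0.1, 0.8, -0.1]
finger_gap: 0.0881
p [ 0.468 -0.01   0.063] jaw -77.13238258764548 down [ 0.046  0.004 -0.999] shift units [0.233 0.195 0.08 ] roll units 0.12793623539242086 t 10.25 F [-0.125  0.773 -0.078] gap 0.08810810691079714
```

```bash
python3 -m handwheel '[[1,[0.15,0.25,0.1],0.1],[1,[0.05,0.1,0],0]]'; python3 go.py .461 -.015 .055 -77.9;  python3 -m handwheel '[[0,[0,0.05,0],0],[0,[0.03,0.05,0],0],[0,[0.03,0.05,0],0],[0,[0.03,0.05,0],0],[0,[0,0,0],0],[0,[0,0,0],0]]' 12; python3 go.py .49 .177 .15 -77.9
```

```text
time: 10.42
eef_pos: [0.4643, -0.0148, 0.0494]
eef_rot: [-1.567, 0.036, -2.925]
contact_force: [-0.4, -0.5, 0.8]
finger_gap: 0.0879
p [ 0.464 -0.015  0.049] jaw -77.59384213505349 down [ 0.036  0.004 -0.999] shift units [ 0.077 -0.142 -0.012] roll units 0.05102631082441652 t 10.4167 F [-0.433 -0.453  0.791] gap 0.08791337489950588
time: 10.92
eef_pos: [0.4661, -0.014, 0.0446]
eef_rot: [-1.564, 0.042, -2.92]
contact_force: [0.6, -0.3, -0.9]
finger_gap: 0.0503
p [ 0.466 -0.014  0.045] jaw -77.31818160924844 down [ 0.043  0.003 -0.999] shift units [-1.741 -2.593 -4.509] roll units 0.09696973179192507 t 10.9167 F [ 0.628 -0.339 -0.896] gap 0.05026736586912984
```

```bash
python3 -m handwheel '[[0,[0,-0.7,0],0],[0,[0,-0.9,0],0],[0,[-0.2,-0.7,-0.3],0],[0,[-0.4,0,-0.8],0],[0,[-0.4,0,-0.85],0],[0,[-0.4,0,-0.85],0],[0,[-0.3,0,-0.85],0],[0,[0,0,-0.5],0]]'; python3 go.py .495 .178 .1 -77.7
```

```text
time: 11.58
eef_pos: [0.4913, 0.1631, 0.1437]
eef_rot: [-1.569, 0.027, -2.939]
contact_force: [-0.3, -0.3, -1.5]
finger_gap: 0.0502
p [0.491 0.163 0.144] jaw -78.37140287898951 down [ 0.027  0.004 -1.   ] shift units [-0.135  1.097 -0.348] roll units -0.11190047983158517 t 11.5833 F [-0.262 -0.253 -1.499] gap 0.050241001578746905
```

```bash
python3 -m handwheel '[[0,[-0.05,0.2,-0.3],-0.1],[0,[0,0.5,-0.1],0],[0,[0,0.5,0],0]]'; python3 go.py .495 .178 .05 -77.7; python3 - <<'E'
from h import *
a=save('side','s6');b=save('wrist','w6')
print(w2px('side',[[.49,.177,.04],[.556,.191,.04],[.49,.177,.091],[.556,.191,.091]]))
O=np.zeros((480,800,3),np.uint8);O[:,:400]=cv2.resize(a[260:380,330:430],(400,480),interpolation=2);O[:300,400:]=cv2.resize(b,(400,300));cv2.imwrite('pics/o6.png',O[:,:,::-1])
E
```

```text
time: 11.83
eef_pos: [0.491, 0.1929, 0.0997]
eef_rot: [-1.583, 0.033, -2.917]
contact_force: [0.2, 0.1, -1.0]
finger_gap: 0.0501
p [0.491 0.193 0.1  ] jaw -77.10219743925464 down [ 0.03   0.02  -0.999] shift units [0.026 1.238 0.401] roll units 0.0996337601242298 t 11.8333 F [ 0.221  0.131 -1.011] gap 0.05010861631733886
[[394.89936356 328.44034657]
 [360.07706289 334.56663728]
 [397.07265445 309.11115774]
 [361.21313383 315.21073579]]
```

View pics/o6.png

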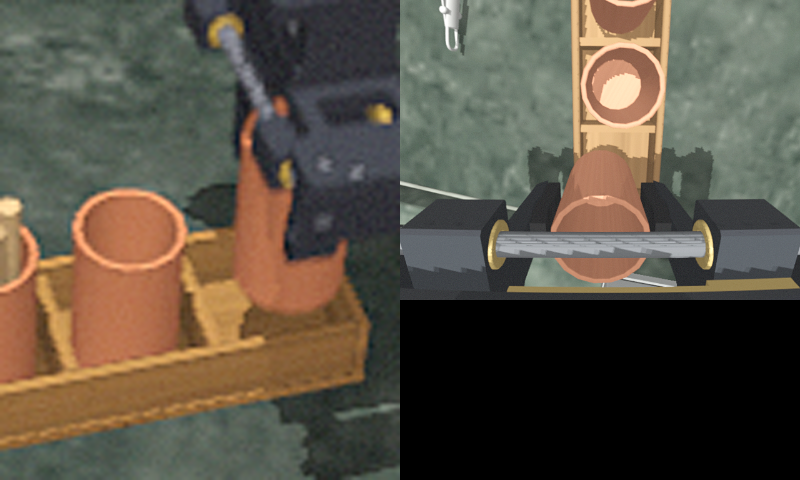

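```bash
python3 go.py .498 .179 .1 -77.7; python3 -m handwheel '[[0,[-0.05,0.1,0.3],0.05],[0,[-0.02,0.1,0.03],0],[0,[0,0.3,0],0]]'; python3 go.py .498 .179 .05 -77.7; python3 - <<'E'
from h import *
a=save('side','s7');b=save('wrist','w7')
O=np.zeros((480,800,3),np.uint8);O[:,:400]=cv2.resize(a[260:380,330:430],(400,480),interpolation=2);O[:300,400:]=cv2.resize(b,(400,300));cv2.imwrite('pics/o7.png',O[:,:,::-1])
E
```

```text
p [0.489 0.191 0.098] jaw -77.15082924398062 down [ 0.025  0.015 -1.   ] shift units [-0.145 -0.055  0.328] roll units 0.09152845933656313 t 11.9333 F [-0.202 -0.017 -1.174] gap 0.05025312382030533
time: 12.18
eef_pos: [0.497, 0.177, 0.08]
eef_rot: [-1.581, 0.029, -2.925]
contact_force: [0.7, 1.4, -0.9]
finger_gap: 0.0504
p [0.497 0.177 0.08 ] jaw -77.54743809153662 down [ 0.026  0.016 -1.   ] shift units [-0.014  0.75  -0.037] roll units 0.02542698474389719 t 12.1833 F [ 0.676  1.412 -0.903] gap 0.05044172041706751
```

View pics/o7.png

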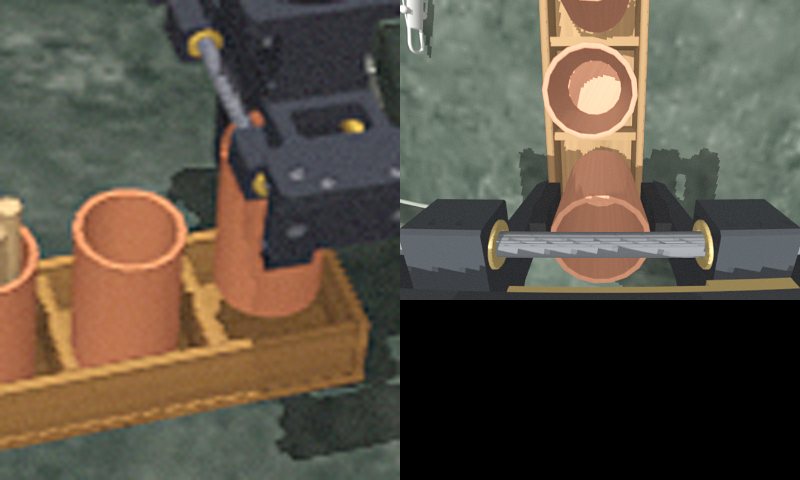

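```bash
python3 -m handwheel '[[0,[0.02,0.2,-0.07],0],[0,[0.03,0.25,0],0],[0,[0.03,0.2,0],0]]'; python3 go.py .497 .18 .05 -77.7
```

```text
time: 12.53
eef_pos: [0.4945, 0.1775, 0.0537]
eef_rot: [-1.58, 0.029, -2.929]
contact_force: [-0.4, 0.2, -0.8]
finger_gap: 0.0501
p [0.495 0.178 0.054] jaw -77.7953396415413 down [ 0.027  0.015 -1.   ] shift units [-0.07   0.096 -0.047] roll units -0.015889940256883506 t 12.5333 F [-0.359  0.182 -0.845] gap 0.05013453026384312
```

```bash
python3 -m handwheel '[[0,[-0.03,0.12,0],0],[0,[0,0.08,0],0]]'; python3 go.py .497 .18 .05 -77.7
```

```text
time: 12.7
eef_pos: [0.4951, 0.178, 0.0467]
eef_rot: [-1.58, 0.029, -2.928]
contact_force: [-2.3, -1.6, 19.3]
finger_gap: 0.0508
p [0.495 0.178 0.047] jaw -77.76720858339489 down [ 0.026  0.015 -1.   ] shift units [-0.06  -0.081 -0.038] roll units -0.0112014305658145 t 12.7 F [-2.335 -1.634 19.348] gap 0.05084384077488258
```

```bash
python3 -m handwheel '[[0,[0,-0.05,0],0],[1,[0,0,0],0],[1,[0,0,0],0],[1,[0,0,0],0],[1,[0,-0.1,0],0],[1,[0,-0.5,0],0],[1,[0,-0.9,0],0],[1,[0,-1,0],0],[1,[0,-1,0],0],[1,[-0.3,-0.8,0],0],[1,[-0.4,-0.2,0],0]]'; python3 - <<'E'
from h import *
b=save('wrist','w8')
E
python3 go.py .511 -.2495 .25 8.8
```

```text
time: 13.62
eef_pos: [0.5133, 0.1811, 0.2369]
eef_rot: [-1.579, 0.019, -2.923]
contact_force: [1.0, 0.6, -0.2]
finger_gap: 0.0885
p [0.517 0.182 0.237] jaw -77.60203609680983 down [ 0.022  0.014 -1.   ] shift units [ 2.463 -0.484 10.498] roll units -14.400339349468304 t 13.6667 F [4.275 0.544 0.849] gap 0.08825540926741385
```

View pics/w8.png

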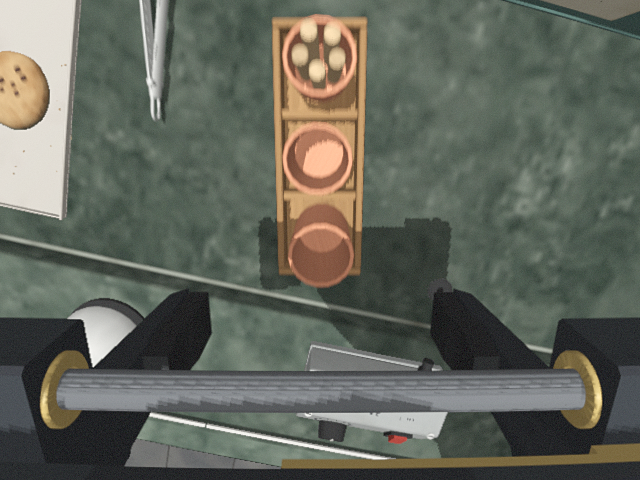

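```bash
python3 - <<'E'
from h import *
np.set_printoptions(precision=4,suppress=True)
P=[px2w('wrist',q,.091) for q in((319,57),(318.5,158.5),(321,254))];print(P,np.linalg.norm(P[0]-P[1]),np.linalg.norm(P[1]-P[2]))
C=[px2w('wrist',q,.04) for q in((273,17),(368,18),(279,274),(360,274))];c=sum(C)/4;d=(C[0]+C[1]-C[2]-C[3]);d=d/np.linalg.norm(d);d[2]=0;n=np.array([-d[1],d[0],0])
print('crate',c,'yaw',np.degrees(np.arctan2(d[1],d[0])))
for p in P: print('along',(p-c)@d,'across',(p-c)@n)
im=eyes.get_image('wrist')
for d in eyes.trace('beaker_1_center','wrist'): print(d['box'],d['confidence'])
E
```

```text
[array([0.6305, 0.2098, 0.091 ]), array([0.5647, 0.1958, 0.091 ]), array([0.4959, 0.1788, 0.091 ])] 0.06726483908180907 0.07088852043014252
crate [0.5639 0.1951 0.04  ] yaw 12.125308958470013
along 0.06815368082311808 across 0.00036968045576821554
along 0.0008889516737150584 across 0.0004912911424683144
along -0.06996847677177183 across -0.0016080332410987226
[321.1, 250.3, 66.4, 82.6] 0.85
```

```bash
python3 -m handwheel '[[1,[0.2,-0.1,0.8],0],[1,[0.2,-0.1,0.95],0],[1,[0.2,-0.1,0.95],0],[1,[0.2,0,0.95],0],[1,[0.2,0,0.95],0],[1,[0.2,0,0.95],0],[1,[0.2,0,0.95],0],[1,[0.2,0,0.95],0],[1,[0.2,0,0.95],0],[1,[0.2,0,0.9],0],[1,[0.2,0,0.5],0]]'; python3 -m handwheel '[[1,[0,0,0],-1],[1,[0,0,0],-1],[1,[0,0,0],-1],[1,[0,0,0],-1],[1,[0,0,0],-1],[1,[0,0,0],-1],[1,[0,0,0],-1],[1,[0,0,0],-1],[1,[0,0,0],-1],[1,[0,0,0],-1],[1,[0,0,0],-1],[1,[0,0,0],-1]]';python3 go.py .511 -.2495 .25 8.8
```

```text
time: 14.68
eef_pos: [0.4915, -0.2293, 0.2178]
eef_rot: [-1.595, -0.029, -2.9]
contact_force: [-0.4, -1.2, -0.8]
finger_gap: 0.0879
time: 15.68
eef_pos: [0.4605, -0.2298, 0.19]
eef_rot: [-1.667, 0.027, -1.586]
contact_force: [-0.1, 1.2, -0.1]
finger_gap: 0.088
p [ 0.46 -0.23  0.19] jaw -0.7306916440762637 down [-0.096  0.029 -0.995] shift units [ 0.431 -1.627  1.118] roll units -1.5884486073460427 t 15.6833 F [-0.13   1.212 -0.095] gap 0.08801135762448131
```

```bash
python3 -m handwheel '[[1,[0,-0.8,0.3],-0.8],[1,[0.2,-0.4,0.5],-0.6],[1,[0.1,0,0.2],-0.2]]';python3 go.py .511 -.2495 .22 8.8; python3 - <<'E'
from m import *
b=save('wrist','w9')
for n,z in(('lid_handle',.144),('lid_hinge',.1),('canister',0)):
    for d in eyes.mark_of(n,'wrist')[:3]: print(n,round(d['confidence'],2),np.array(d['xy']),px2w('wrist',d['xy'],z))
eyes.get_image('top')
for d in eyes.mark_of('lid_handle','top')[:3]: print(d['confidence'],px2w('top',d['xy'],.144))
E
```

```text
time: 15.93
eef_pos: [0.4973, -0.2382, 0.2266]
eef_rot: [-1.681, 0.052, -1.4]
contact_force: [0.8, 0.1, 0.3]
finger_gap: 0.0881
p [ 0.497 -0.238  0.227] jaw 10.137818819111688 down [-0.117  0.032 -0.993] shift units [0.346 0.116 0.304] roll units 0.22296980318527915 t 15.9333 F [0.812 0.09  0.282] gap 0.0881404769312136
lid_handle 0.85 [356.4 278.4] [ 0.5096 -0.2478  0.144 ]
lid_hinge 0.74 [529.5 269.2] [ 0.623  -0.2323  0.1   ]
canister 0.82 [413.7 230. ] [ 0.5561 -0.2409  0.    ]
0.92 [ 0.5099 -0.2503  0.144 ]
```

View pics/w9.png

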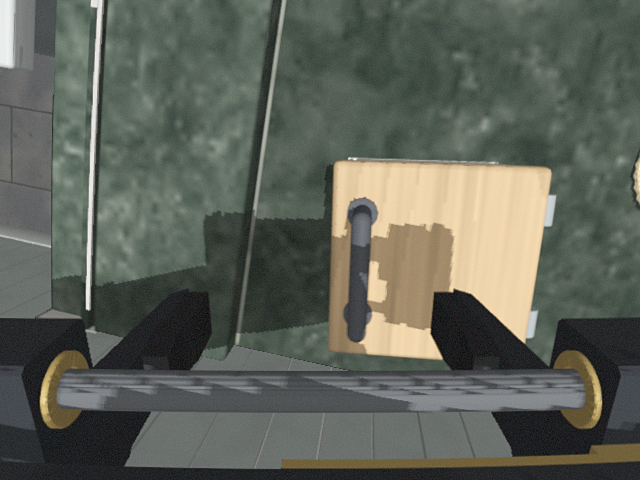

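```bash
python3 go.py .508 -.2485 .165 8.8;  python3 -m handwheel '[[0.6,[0.25,0.5,0.2],0.2],[0.5,[0.05,0.5,0.05],0],[0.5,[0,0.3,0],0]]';python3 go.py .508 -.2485 .128 8.8
```

```text
p [ 0.495 -0.238  0.226] jaw 9.953638742387643 down [-0.12   0.032 -0.992] shift units [0.393 1.459 0.452] roll units 0.19227312373127367 t 16.2333 F [ 0.108  0.518 -0.025] gap 0.08800995653012016
time: 16.48
eef_pos: [0.4999, -0.2461, 0.1727]
eef_rot: [-1.683, 0.046, -1.424]
contact_force: [-0.1, -0.3, 0.3]
finger_gap: 0.0701
p [ 0.5   -0.246  0.173] jaw 8.702002474690296 down [-0.118  0.029 -0.993] shift units [0.141 1.083 0.316] roll units -0.016332920884948976 t 16.4833 F [-0.085 -0.282  0.336] gap 0.07011249227597562
```

```bash
python3 -m handwheel '[[0.5,[0.13,0.2,0.35],0],[0.5,[0,0.35,0.1],0],[0.5,[0,0.35,0],0]]';python3 go.py .508 -.2485 .128 8.8
```

```text
time: 16.73
eef_pos: [0.5114, -0.2471, 0.1317]
eef_rot: [-1.687, 0.046, -1.424]
contact_force: [-0.7, 0.5, -0.1]
finger_gap: 0.0503
p [ 0.511 -0.247  0.132] jaw 8.719395681837426 down [-0.121  0.029 -0.992] shift units [ 0.026  0.101 -0.077] roll units -0.013434053027097548 t 16.7333 F [-0.656  0.535 -0.109] gap 0.05031504433082199
```

```bash
python3 -m handwheel '[[0.5,[0,0.1,-0.07],0],[0,[0,0.05,0],0],[0,[0,0,0],0],[0,[0,0,0],0],[0,[0,0,0],0],[0,[0,0,0],0],[0,[0,0,0],0]]' 40;python3 go.py .508 -.2485 .126 8.8
```

```text
time: 17.32
eef_pos: [0.5097, -0.2451, 0.1223]
eef_rot: [-1.677, 0.05, -1.422]
contact_force: [-1.0, -0.1, -4.3]
finger_gap: 0.0094
p [ 0.51  -0.245  0.122] jaw 8.836329755652434 down [-0.112  0.034 -0.993] shift units [ 0.072 -0.091 -0.065] roll units 0.00605495927540763 t 17.3167 F [-1.039 -0.09  -4.259] gap 0.009396686765131319
```

```bash
python3 -m handwheel '[[0,[0,-0.05,0],0],[0,[0,-0.08,0],0]]';python3 go.py .508 -.2485 .126 8.8; python3 -m handwheel '[[0,[0,-0.12,0],0],[0,[0,-0.12,0],0]]';python3 go.py .508 -.2485 .126 8.8
```

```text
time: 17.48
eef_pos: [0.5108, -0.245, 0.1252]
eef_rot: [-1.675, 0.052, -1.422]
contact_force: [7.7, 1.8, -18.5]
finger_gap: 0.0092
p [ 0.511 -0.245  0.125] jaw 8.852807103055966 down [-0.111  0.036 -0.993] shift units [ 0.076 -0.015 -0.084] roll units 0.00880118384265908 t 17.4833 F [  7.661   1.839 -18.513] gap 0.009214062045865126
time: 17.65
eef_pos: [0.514, -0.2444, 0.1322]
eef_rot: [-1.67, 0.056, -1.421]
contact_force: [9.0, 0.9, -18.9]
finger_gap: 0.0096
p [ 0.514 -0.244  0.132] jaw 8.888037119642455 down [-0.106  0.04  -0.994] shift units [ 0.087  0.166 -0.149] roll units 0.014672853273741756 t 17.65 F [  8.972   0.925 -18.938] gap 0.009591303230658176
```

```bash
python3 -m handwheel '[[0,[0,-0.08,0],0]]';python3 go.py .516 -.2485 .139 8.8; python3 - <<'E'
from h import *
th=np.array([0,.05,.1,.15,.2])
c=np.array([.561,-.2415]);u=np.array([.988,.153]);h=c+.065*u
for cam in('side','top'):
    a=save(cam,'l_'+cam)
    for d in eyes.mark_of('lid_handle',cam)[:2]: print(cam,d['confidence'],d['xy'])
    for t in th:
        f=.115*np.cos(t)+.044*np.sin(t)*1-0.088*np.sin(t); z=.1+.044*np.cos(t)+.115*np.sin(t)
        print(t,w2px(cam,[*(h-f*u),z]))
E
python3 go.py .516 -.2485 .139 8.8
```

```text
time: 17.73
eef_pos: [0.5154, -0.2442, 0.1346]
eef_rot: [-1.668, 0.057, -1.421]
contact_force: [7.3, 1.4, -14.9]
finger_gap: 0.0096
p [ 0.515 -0.244  0.135] jaw 8.90088927152707 down [-0.104  0.041 -0.994] shift units [ 0.102 -0.115 -0.012] roll units 0.01681487858784673 t 17.7333 F [  7.267   1.418 -14.913] gap 0.00964607298367608
side 0.97 [365.9, 154.2]
side 0.73 [328.1, 339.6]
0.0 [[367.34442999 162.17079605]]
0.05 [[366.48286873 160.15074068]]
0.1 [[365.49580467 158.17645797]]
0.15 [[364.38475003 156.25349968]]
0.2 [[363.15158934 154.38736687]]
top 0.71 [234.5, 293.7]
top 0.59 [425.4, 281.9]
0.0 [[423.65042933 284.21372026]]
0.05 [[424.124551   282.96238512]]
0.1 [[424.56661143 281.56976409]]
0.15 [[424.9747133 280.0378375]]
0.2 [[425.34703055 278.36918005]]
p [ 0.515 -0.244  0.135] jaw 8.899298091969278 down [-0.104  0.041 -0.994] shift units [ 0.102 -0.111 -0.014] roll units 0.016549681994879013 t 17.9333 F [  8.018   0.69  -14.747] gap 0.009450336430776727
```

```bash
python3 - <<'E'
from h import *
c=np.array([.561,-.2415]);u=np.array([.988,.153]);v=np.array([-.153,.988]);h=c+.065*u
def pts(t):
    o=[]
    for L,zz in((.135,.0),(.135,.014)):
        for s in(-.067,.067):
            f=L*np.cos(t)-zz*np.sin(t);z=.1+zz*np.cos(t)+L*np.sin(t);o.append([*(h-f*u+s*v),z])
    return o
im=cv2.imread('pics/l_side.png');im0=cv2.imread('pics/side0.png')
def draw(im,ts):
    C=cv2.resize(im[140:240,300:400],(600,600),interpolation=2)[:,:400*1+100]
    for t,col in ts:
        q=((w2px('side',pts(t))-[300,140])*6).astype(int)
        for k in(1,3): cv2.circle(C,tuple(int(a) for a in q[k]),4,col,-1)
    return C
A=draw(im0,[(0,(255,255,0))])[:,100:];B=draw(im,[(0,(255,255,0)),(.06,(0,255,0)),(.12,(0,0,255)),(.18,(255,0,255))])[:,100:]
cv2.imwrite('pics/lid.png',np.hstack([A,B])[:,:800])
E
```

```text
(no output)
```

View pics/lid.png

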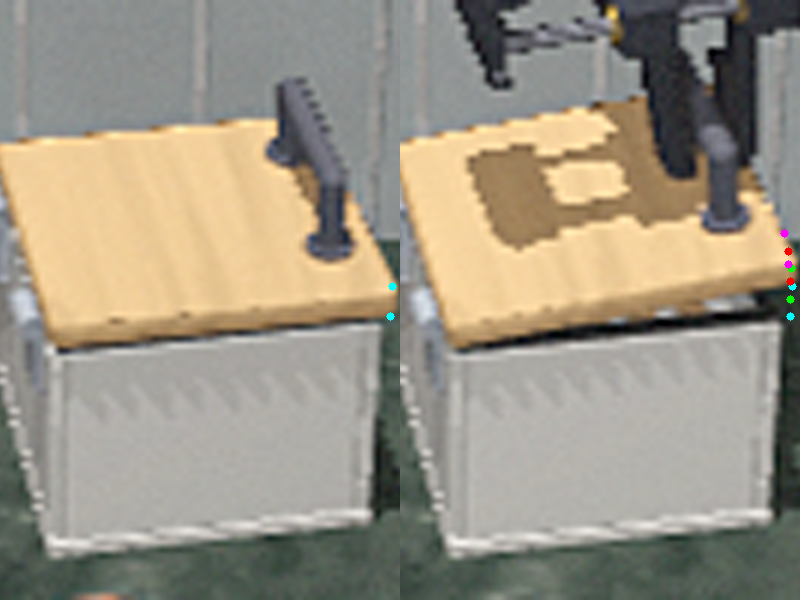

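The lid's front corner now matches the overlay for about 0.12 rad, so the lid is free and held. I'll nudge it up slightly and confirm it stays steady.

```bash
python3 -m handwheel '[[0,[0,-0.08,0],0]]'; python3 - <<'E'
from h import *
np.set_printoptions(precision=4,suppress=True)
for cam in('side','top','side','side','side','side'):
    eyes.get_image(cam);s=r.state();print(s['time'],s['eef_pos'],s['contact_force'],s['finger_gap'],abs(s['qd']).max())
for n in('beaker_1_center','filled_beaker_center'):
    for d in eyes.mark_of(n,'side')[:3]: print(n,d['confidence'],px2w('side',d['xy'],.0485))
im=save('side','end')
E
```

```text
time: 18.02
eef_pos: [0.5166, -0.244, 0.1368]
eef_rot: [-1.666, 0.058, -1.421]
contact_force: [6.9, 0.0, -16.3]
finger_gap: 0.0095
18.0667 [ 0.5171 -0.2439  0.1376] [  6.5406   1.7215 -13.1734] 0.009289261027978347 0.006827078576598113
18.1167 [ 0.5171 -0.2439  0.1376] [  8.1141   2.7414 -13.8934] 0.00956650721671859 0.003136646845090051
18.1667 [ 0.5171 -0.2439  0.1376] [  6.8899   0.6423 -13.7709] 0.008898538266729872 0.0021871648616330966
18.2167 [ 0.5171 -0.2439  0.1376] [  6.667    0.9975 -13.6123] 0.009439800562624182 0.0017334255906848507
18.2667 [ 0.5171 -0.2439  0.1376] [  6.8328   1.4813 -13.5849] 0.009319690776078424 0.0014249213172601815
18.3167 [ 0.5171 -0.244   0.1376] [  7.0879   1.4513 -12.6162] 0.009265916301047877 0.0020925438453469752
beaker_1_center 0.9 [0.4814 0.1731 0.0485]
filled_beaker_center 0.61 [0.619  0.2094 0.0485]
```

```bash
python3 -c "
from workcell import r
print(r.hand_in())"
```

```text
the job is handed in; nothing more can be done
None
```

Both loose beakers are upright in the crate's two empty cells and let go. The lid is pulled free and held open at about 0.14 rad, with its front edge about 19 mm up. I handed the job in at about 18 s; no verdict is reported.

**Beakers:** The close-up wrist view showed both within about 2 mm of their cell middles. The side camera's last mark put the cell_a beaker about 9 mm off instead. That camera also read the filled beaker 3 to 4 mm short, and a cell leaves only about 6 mm of play each way, so I trusted the wrist view.

**Lid:** An overlay on the side picture gave about 0.12 rad, before a last small lift of about 2 to 3 mm. The path of the fingers agrees with that. The side network's mark on the bar suggested it was more open, about 0.2 rad, which is still inside the allowed range. Over the last 0.25 s the fingers did not move, and the pull stayed at about 13 N.

**Unsure:** The finger gap on the 12 mm bar read about 9.4 mm, so the pads may not hold it on its full diameter. It did not slip.

**Left alone:** The filled beaker was still in its own cell in the last check. The cakes were not approached, but I did not check them again at the end.

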